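# Shut the charger and hang the drying rack on its two hooks

### The job

Press the hearing-aid charger's lid fully shut, then lift the drying rack out of its stand and hang it upright by its top bar on both hooks above the charger. Lower it gently, and make sure the bar rests on both hooks before you let go. Leave everything else on the table where it stands.

Things in the scene. Friction and masses are not known exactly. Their poses are not given: they have to be found in the camera images.
- dock: Fixed wooden charging dock, 180 (x) x 280 (y) x 347 mm tall. Origin on the table below the middle of the line through the two hook seats; x points from its open front (robot's side) to the back, y to the left hook, z up. Base plate 12 mm thick, x -95 to +85. Two 16 mm posts at x 62, y +-128 carry a 12 mm steel rail (along y, x 52, z 205) and a lamp bar. No back panel.
- lamp_edge (a point): Middle of the lower front edge of the dock's lamp bar: dock x 10, z 325 mm. The bar spans y +-140, x 10 to 78, z 325 to 347 mm, above the hook seats, so a vertical gripper has no room at the hooks; one leaning about 35 degrees (fingers pointing down and to the dock's +x, body towards the front) passes in front of it.
- hook_left: Left of two like hooks of 7 mm steel rod, at dock y = +76 mm. Origin = its seat: top of the hook's level floor, 190 mm above the table; axes as the dock's. The floor runs from x -17 to +26 mm (the bar may lie anywhere on it); in front the rod turns up to a tip 21.5 mm above the seat (front face at x -28 mm); behind it rises to the rail.
- hook_right: Right hook, the same as the left one, at dock y = -76 mm; origin = its seat, 190 mm above the table.
- charger_lid (a joint): Hinge angle of the domed lid (rad): 0 = shut (hard stop), 0.8 to 1.05 (open) at the start. Stiff hinge that stays where it is left (0.09 N m friction: 1 to 2 N near the rim shuts it). While open, the lid stands in the way of the rack.
- lid_hinge (a point): Middle of the lid's hinge line, at the far side of the charger: dock x = 35, y = 0, z = 55 mm; the hinge line runs along the dock's y. The charger is a round matte black pot, 116 mm across, its lid's underside at z = 55 mm when shut.
- lid_rim (a point): Outer side of the lid's free rim, 116 mm from the hinge, 4 mm above the lid's underside plane; moves with the lid; nearest the robot when shut (dock x -81, z 59 mm). The lid is a shallow dome, 112 mm diameter, centred 60 mm from the hinge, 23 mm thick at its centre, 20 mm at 30 mm from it, 6 mm at the rim.
- rack: Loose beige drying rack: flat frame 200 (y) x 10 (x) x 142 mm tall, 110 to 210 g, upright in its stand, left or right of the dock. Origin mid underside. Top bar z 80-90, bottom bar z 0-12, full width. Side windows y 62-90 and -90 to -62, z 12-80: hook tips pass through them along x, under the top bar. 3 pegs stick out 18 mm from mid-plane both ways at z 56. Front = back.
- rack_tab (a point): Grip point on the rack's handle tab, 124 mm above the middle of its underside. The tab is 24 mm wide (y), 10 mm thick (x), z 90 to 142 mm; pinch it across its 24 mm width, fingers closing along the rack's y. Its top is free, so the gripper may lean about y.
- eye_left (a point): Middle of the underside of the top bar in the rack's left window: rack y = +76, z = 80 mm. When hung it lies at a hook's seat.
- eye_right (a point): The same in the right window: rack y = -76, z = 80 mm.
- stand: Fixed wooden parking stand, 70 (x) x 220 (y) x 40 mm; origin under its centre, yaw as the rack's at the start. A slot 14 mm wide along y, floor at z = 12 mm, 28 mm deep, open at both ends, holds the rack upright; the rack lifts straight up out of it.
- jar: Bystander: loose beige drying jar with twist cap, 68 mm across, 78 mm tall, in front of the dock; origin under its centre.
- bowl: Bystander: loose pale green ring bowl, 84 mm across, 35 mm tall, in front of the dock; origin under its centre.
- tray: Bystander: loose frosted glass tray 130 x 190 x 18 mm, on the side of the dock where the stand is not; origin under its centre.
- tweezers: Bystander: loose steel tweezers 116 mm long lying in the tray; origin under the middle.
- tumbler: Bystander: loose glass tumbler, 68 mm across, 95 mm tall, at the left rear of the dock; origin under its centre.
- case: Bystander: loose dark spectacle case 60 x 160 x 45 mm, at the right rear of the dock; origin under its centre.
Mind the look-alikes: they are no part of the job. Of the things that look like the rack, the smaller one is meant. Several things look just like the stand: the one meant starts farthest to the robot's left.

How it is judged:
By the outcome, as a careful person would: the job done as asked, in the order asked, and still so for the second after the job is handed in, with the robot touching nothing.
It also fails if it takes over 58 s, if anything falls off the work surface, if the arm or the gripper's body presses on something with over 40 N, if the wrist force passes 120 N, or if a joint passes its speed limit or range.

### The arm

A 6-joint arm with a two-finger parallel gripper is mounted at the origin on the work surface. World frame = base frame: x ahead of the robot, y to its left, z up, the work surface at z = 0. Lengths are in m, angles in rad, forces in N, time in s.
With the tool pointing down it reaches from about 0.425 to 0.95 m from the base axis. Payload 3.5 kg.
Tool frame: the origin (TCP) lies midway between the tips of the shut fingers; the grasp point (between the pads) lies 19 mm behind it; x points along the fingers, y is the direction in which the jaws open and shut, and the axes are right-handed (so a half turn about x gives the same grasp; the last joint's range is limited). The gripper opens to 85 mm and grips with 20 to 120 N. Pads are 22 mm wide; open, the fingers measure 114 mm over their backs; the gripper's body (76 mm by 85 mm) begins 54 mm behind the grasp point. The pads swing forward as they close: fully open they stand 13 mm farther back than shut.
Start: joints at [1.189, 0.286, 1.577, -0, 1.279, -0.15], TCP at [0.155, 0.657, 0.231] pointing down, gripper open.
Joint ranges: [-2.77, 2.77], [-0.9, 2.22], [0.21, 2.48], [-1.53, 4.67], [0.24, 2.81], [-2.84, 2.84]. Speed limits (rad/s): [2.79, 2.79, 3.14, 3.14, 3.14, 3.14].

### API

Orientations are given as a unit quaternion [x, y, z, w].
In Python, from plant import ctrl, vision gives the robot as it stands. The module is installed in compiled form; this text tells all that it offers.
- The arm moves only by the tool play_rows, never from a script. Its arguments are lists of equal length, an entry for each row: "claw": the closure in counts, from 0 (fully open) to 255 (shut); "travel": the shift along the tool's x, y, z in m, a list of three; "dr": the turn, a rotation vector about the tool's x, y, z in rad, a list of three. In form: {"claw": [claw, ...], "travel": [[tx, ty, tz], ...], "dr": [[wx, wy, wz], ...]}. A call has 1 to 20 rows; each row is the pose to reach, as a shift and turn from the pose measured when the call began, along the tool's axes at that moment; what a row does not reach only later rows make up. A row lasts 1/10 s, in which the tool goes at most 50 mm and 8.59 degrees, less where a joint would pass 70% of its speed; a pose out of reach is approached as far as the arm can. A call with a gripper value outside its range is refused whole. The fingers move at their own pace and stop on an object; "force" is the grip in N (left out, the last holds). Time passes only in rows, so rows that repeat a pose let the fingers close. It gives the time, the measured TCP pose, the force and the opening at its end, in the units of the state.
- ctrl.get_state(): the state, without advancing time (a new reading comes with each control period).
- vision.read_camera(name): name is "side" or "top"; returns a dict with "img" (384x512x3 uint8, red, green, blue), "range_z" (384x512 float32, m along the optical axis (not along the pixel's ray), 0 where there is no reading), "K" (3x3 intrinsics, pixels), "distortion" ([k1, k2, p1, p2, k3] as OpenCV has them; the pictures are not rectified), "world_to_cam" (4x4, takes a point from world to camera coordinates). Camera axes: x right, y up, looking along -z (the intrinsics and any distortion apply to the point x, -y, -z); pixel columns grow to the right and rows downward; lengths in m; the calibration is good to about 2 mm. A picture is of the moment at which its call begins.
- ctrl.sign_off(): hands the job in, once; it reports no verdict.
The state is a dict: "time": time; "qpos": joint angles; "dq": joint speeds; "joint_efforts": joint torques, N m; "eef_pos": TCP position; "tcp_rot": TCP orientation; "contact_force": force on the tool from outside, world axes, zero at the start; "wrist_torque": the same for the moment, N m; "opening": opening from 0.0 (shut) to 1.0 (fully open).
Only numpy, scipy, OpenCV 4.12 (cv2) and the standard library are available. Lean on these libraries where they do the work, as an engineer would, in place of code of your own. Each camera call takes 0.05 s, during which the arm holds its last target.

## Working session

There is one attempt and no reset: what is moved stays moved. The work goes in short steps, Python scripts to look and compute and a tool call to move; the robot and the scene stay as the last step left them, time stands still between calls to the robot, and variables do not carry over. Pictures are saved under pics/ and viewed, and the job is handed in when it is done.

Besides the shell and the picture viewer there is one more tool, called after "Call:" as a command line: name --argument value ..., lists and objects as JSON in quotes. play_rows: Moves the arm, as the interface text tells. Its arguments: {"type":"object","properties":{"claw":{"type":"array","items":{"type":"number"}},"travel":{"type":"array","items":{"type":"array","items":{"type":"number"}}},"dr":{"type":"array","items":{"type":"array","items":{"type":"number"}}},"force":{"type":"number"}},"required":["claw","travel","dr"]}

```bash
mkdir -p pics
cat > h.py <<'E'
import numpy as np, cv2, pickle
from plant import ctrl, vision
def snap(tag):
    out={}
    for n in ("side","top"):
        d=vision.read_camera(n); out[n]=d
        cv2.imwrite(f"pics/{tag}_{n}.png",cv2.cvtColor(d["img"],cv2.COLOR_RGB2BGR))
    pickle.dump(out,open(f"{tag}.pkl","wb")); return out
def load(tag): return pickle.load(open(f"{tag}.pkl","rb"))
def cloud(d):
    h,w=d["range_z"].shape
    u,v=np.meshgrid(np.arange(w),np.arange(h))
    p=np.stack([u,v],-1).reshape(-1,1,2).astype(np.float64)
    n=cv2.undistortPoints(p,np.array(d["K"]),np.array(d["distortion"])).reshape(h,w,2)
    z=d["range_z"].astype(float)
    c=np.stack([n[...,0]*z,-n[...,1]*z,-z,np.ones_like(z)],-1)
    P=c@np.linalg.inv(np.array(d["world_to_cam"])).T
    P=P[...,:3]; P[z<=0]=np.nan
    return P
def proj(d,X):
    X=np.atleast_2d(X); c=(np.c_[X,np.ones(len(X))]@np.array(d["world_to_cam"]).T)[:,:3]
    c=c*[1,-1,-1]
    return cv2.projectPoints(c,np.zeros(3),np.zeros(3),np.array(d["K"]),np.array(d["distortion"]))[0].reshape(-1,2)
E
python3 - <<'E'
from h import *
o=snap("a")
for n in o: print(n,np.array(o[n]["K"]).round(1).tolist(),o[n]["distortion"],np.linalg.inv(o[n]["world_to_cam"]).round(3).tolist())
print(ctrl.get_state())
E
```

```text
side [[468.5, 0.0, 254.1], [0.0, 468.5, 194.8], [0.0, 0.0, 1.0]] [-0.17319235  0.          0.          0.          0.        ] [[0.797, 0.468, -0.383, -0.143], [-0.604, 0.622, -0.498, -0.774], [0.005, 0.628, 0.778, 1.339], [0.0, 0.0, 0.0, 1.0]]
top [[472.5, 0.0, 251.9], [0.0, 472.5, 199.5], [0.0, 0.0, 1.0]] [0.02323635 0.         0.         0.         0.        ] [[0.01, 0.998, -0.06, 0.323], [-1.0, 0.01, 0.001, -0.067], [0.002, 0.06, 0.998, 1.646], [0.0, 0.0, 0.0, 1.0]]
{'time': 0.1, 'qpos': array([ 1.18897556e+00,  2.87112785e-01,  1.57803152e+00, -8.20728477e-06,
        1.27864957e+00, -1.49967541e-01]), 'dq': array([-7.14944056e-05, -2.92429352e-03, -3.73236048e-03,  6.46841068e-04,
        1.80690523e-04, -1.83170680e-04]), 'joint_efforts': array([ 6.07564652e-05, -4.07300949e+01, -2.93695933e+01, -1.40644147e-04,
        3.40568229e-03, -1.29599380e-05]), 'eef_pos': array([0.15482587, 0.65638086, 0.23006122]), 'tcp_rot': array([ 0.0810365 ,  0.7025622 , -0.08253976,  0.70215855]), 'contact_force': array([-0.15012106,  0.03129091, -0.56064748]), 'wrist_torque': array([ 0.01353128,  0.0196911 , -0.00387987]), 'opening': 1.0027466922832604}
```

View pics/a_side.png

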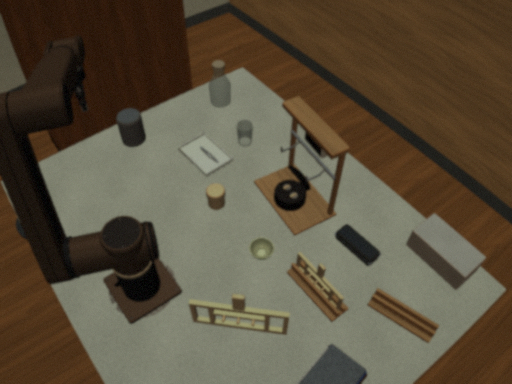

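View pics/a_top.png

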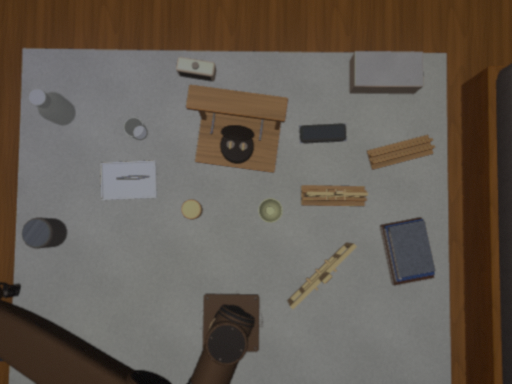

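Run:
```python
from h import *
o=load("a")
im=cv2.imread("pics/a_top.png")[75:220,170:380]; 
im2=cv2.imread("pics/a_side.png")[90:320,230:370]
cv2.imwrite("pics/z1.png",cv2.resize(im,None,fx=3.8,fy=3.8,interpolation=cv2.INTER_CUBIC))
cv2.imwrite("pics/z2.png",cv2.resize(im2,None,fx=2.6,fy=2.6,interpolation=cv2.INTER_CUBIC))
for n in o:
    P=cloud(o[n]); print(n)
    m=np.isfinite(P[...,0])
    t=m&(abs(P[...,2])<.02)
    print(m.mean(), np.median(P[...,2][t]))
P=cloud(o["top"])
for (u,v) in [(195,90),(282,102),(237,98),(190,110),(285,122),(198,160),(273,170),(305,198),(362,198),(334,188),(309,186),(362,187)]: print(u,v,P[v,u].round(3))
```

```text
side
0.9958902994791666 0.000550868933352433
top
0.9960123697916666 0.0006744865486016938
195 90 [0.705 0.094 0.347]
282 102 [ 0.672 -0.149  0.353]
237 98 [ 0.683 -0.024  0.349]
190 110 [ 0.736  0.153 -0.003]
285 122 [ 0.695 -0.182  0.005]
198 160 [0.556 0.12  0.015]
273 170 [ 0.525 -0.141  0.009]
305 198 [ 0.426 -0.249  0.042]
362 198 [ 0.428 -0.442  0.044]
334 188 [ 0.464 -0.354  0.007]
309 186 [ 0.47  -0.267  0.007]
362 187 [ 0.468 -0.448  0.017]
```

View pics/z1.png

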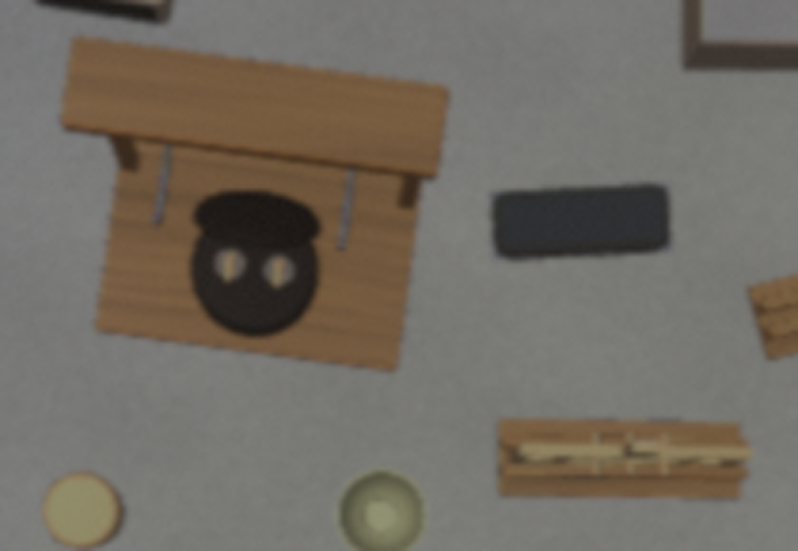

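View pics/z2.png

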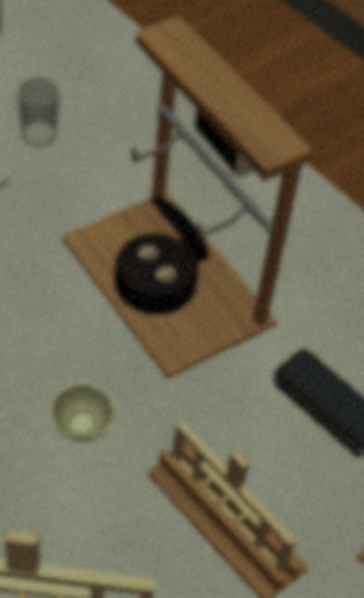

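Run:
```python
from h import *
o=load("a")
A=[cloud(o[n]).reshape(-1,3) for n in ("side","top")]
def rect(P,lab):
    r=cv2.minAreaRect((P[:,:2]*1000).astype(np.float32)); print(lab,len(P),np.round(r[0],1),np.round(r[1],1),round(r[2],2), "medz",np.median(P[:,2]).round(4))
for n,P in zip(("side","top"),A):
    print(n)
    b=lambda x0,x1,y0,y1,z0,z1:P[(P[:,0]>x0)&(P[:,0]<x1)&(P[:,1]>y0)&(P[:,1]<y1)&(P[:,2]>z0)&(P[:,2]<z1)]
    q=b(.6,.8,-.2,.2,.335,.36); rect(q,"lamp")
    # edges by PCA-long direction
    c=q[:,:2]-q[:,:2].mean(0); u,s,v=np.linalg.svd(c,full_matrices=False); print(v[0],np.degrees(np.arctan2(v[0][1],v[0][0])))
    q=b(.45,.75,-.25,.25,.006,.018); rect(q,"base")
    q=b(.38,.52,-.5,-.2,.03,.048); rect(q,"stand")
    q=b(.38,.52,-.5,-.2,.065,.17); rect(q,"rack")
    for lo,hi in ((.065,.09),(.09,.107),(.115,.16)):
        q=b(.38,.52,-.5,-.2,lo,hi)
        if len(q): rect(q,f"rack{lo}"); print(q.min(0).round(3),q.max(0).round(3),q.mean(0).round(3))
```

```text
side
lamp 1474 [668.7 -24.2] [284.2  73.4] 83.13 medz 0.3462
[-0.11967883 -0.99281266] -96.87356752277407
base 2089 [599.7  -0.6] [497.9 299.1] 90.0 medz 0.0118
stand 424 [ 436.3 -347.9] [221.8  39.8] 89.83 medz 0.039
rack 567 [ 431.2 -346.9] [ 26.3 202. ] 0.08 medz 0.0974
rack0.065 210 [ 430.7 -346.8] [ 24.7 201.6] 2.14 medz 0.0727
[ 0.418 -0.448  0.065] [ 0.444 -0.246  0.09 ] [ 0.434 -0.35   0.073]
rack0.09 264 [ 436.6 -347.3] [201.3  15.2] 90.0 medz 0.1008
[ 0.429 -0.448  0.09 ] [ 0.444 -0.247  0.107] [ 0.436 -0.35   0.1  ]
rack0.115 77 [ 436. -348.] [12.8 25.1] 0.27 medz 0.143
[ 0.43  -0.36   0.115] [ 0.442 -0.335  0.157] [ 0.434 -0.35   0.14 ]
top
lamp 2461 [671.3 -21.3] [279.9  69.9] 82.95 medz 0.3473
[-0.12202369 -0.99252719] -97.0089097622702
base 2989 [5.984e+02 5.000e-01] [499.6 296.2] 89.71 medz 0.0113
stand 344 [ 438.7 -346.6] [221.1  36.2] 89.47 medz 0.0398
rack 284 [ 438.9 -346.4] [ 34.1 204. ] 0.75 medz 0.1018
rack0.065 72 [ 438.9 -343.9] [ 34.1 198.9] 0.75 medz 0.0727
[ 0.421 -0.443  0.065] [ 0.456 -0.244  0.089] [ 0.437 -0.33   0.073]
rack0.09 164 [ 438.4 -346.9] [ 10.4 203.1] 0.43 medz 0.1022
[ 0.433 -0.448  0.091] [ 0.444 -0.245  0.107] [ 0.438 -0.349  0.102]
rack0.115 35 [ 438.2 -345.1] [24.7  9.5] 89.5 medz 0.1503
[ 0.433 -0.357  0.123] [ 0.443 -0.333  0.159] [ 0.438 -0.343  0.147]
```

```bash
cat >> h.py <<'E'
from scipy.spatial.transform import Rotation as R
DY=np.radians(-6.95); DO=np.array([.6263,-.0174,0])
DR=R.from_euler('z',DY).as_matrix()
def dock(p): return DO+np.asarray(p)@DR.T
def inv(P): return (P-DO)@DR
def lean(yaw,a,sgn=1):
    x=np.array([np.sin(a),0,-np.cos(a)]); y=np.array([0,sgn,0]); z=np.cross(x,y)
    return R.from_euler('z',yaw)*R.from_matrix(np.c_[x,y,z])
def to(p,rot,grasp=False):
    s=ctrl.get_state(); r0=R.from_quat(s["tcp_rot"]); p=np.array(p,float)
    if grasp: p=p+rot.as_matrix()[:,0]*.019
    t=r0.inv().apply(p-s["eef_pos"]); d=(r0.inv()*rot).as_rotvec()
    print("travel",t.round(4).tolist(),"dr",d.round(4).tolist(),"dist",np.linalg.norm(t).round(3),"ang",np.degrees(np.linalg.norm(d)).round(1))
    return t,d
def st():
    s=ctrl.get_state(); r=R.from_quat(s["tcp_rot"]).as_matrix()
    print("t",round(s["time"],2),"tcp",s["eef_pos"].round(4),"dock",(inv(s["eef_pos"])*1000).round(1),"x",r[:,0].round(3),"y",r[:,1].round(3),"F",s["contact_force"].round(2),"op",round(s["opening"],3),"q",s["qpos"].round(2))
E
python3 - <<'E'
from h import *
o=load("a"); st()
for n in ("side","top"):
    P=inv(cloud(o[n])); im=o[n]["img"].astype(int)
    x,y,z=P[...,0],P[...,1],P[...,2]
    dark=(im.max(-1)<60)
    m=dark&(abs(y)<.065)&(x>-.1)&(x<.1)&(z>.062)&(z<.19)
    q=P[m]; print(n,len(q))
    m2=abs(q[:,1])<.02
    qq=q[m2]; qq=qq[np.argsort(qq[:,2])]; print((qq[::max(1,len(qq)//14)]*1000).round(0).tolist()); print("ymean",q[:,1].mean(), q.max(0),q.min(0))
    b=(z>.006)&(z<.018)&(abs(y)<.17)&(x>-.13)&(x<.1); 
    bb=P[b]; print("base pct", np.percentile(bb,[1,99],axis=0).round(4).tolist())
    img=cv2.cvtColor(o[n]["img"],cv2.COLOR_RGB2BGR); img=cv2.resize(img,None,fx=3,fy=3,interpolation=cv2.INTER_CUBIC)
    L=[]
    for s in (.076,-.076): L+=[[(-.0245,s,.2115),(-.0245,s,.19),(.026,s,.1865)]]
    L+=[[(-.095,-.14,.012),(-.095,.14,.012),(.085,.14,.012),(.085,-.14,.012),(-.095,-.14,.012)],[(.01,-.14,.347),(.01,.14,.347),(.078,.14,.347),(.078,-.14,.347),(.01,-.14,.347)]]
    for th in (.8,.95,1.05): L+=[[(.035,0,.055),(.035-.116*np.cos(th),0,.055+.116*np.sin(th))]]
    for l in L:
        cv2.polylines(img,[np.round((proj(o[n],dock(l))+.5)*3*8).astype(np.int32)],False,(0,0,255),1,shift=3)
    L=[[(.437,-.4465,.012+h),(.437,-.2465,.012+h)] for h in (0,.09)]+[[(.437,-.3465,.102),(.437,-.3465,.154)]]
    for l in L: cv2.polylines(img,[np.round((proj(o[n],l)+.5)*3*8).astype(np.int32)],False,(255,0,0),1,shift=3)
    a=img[240:660,510:1140] if n=="top" else img[270:960,690:1100]
    cv2.imwrite(f"pics/ov_{n}.png",a[:600] if n=='side' else a)
E
```

```text
t 0.1 tcp [0.1548 0.6564 0.2301] dock [-549.5  611.8  230.1] x [-0.001 -0.002 -1.   ] y [ 0.23   0.973 -0.002] F [-0.15  0.03 -0.56] op 1.003 q [ 1.19  0.29  1.58 -0.    1.28 -0.15]
side 164
[[-64.0, 4.0, 63.0], [13.0, -9.0, 133.0], [10.0, 5.0, 137.0], [1.0, -19.0, 144.0], [-9.0, 15.0, 147.0], [-19.0, -18.0, 150.0], [-8.0, -15.0, 151.0], [-12.0, -19.0, 152.0], [-7.0, -12.0, 152.0], [-5.0, -3.0, 153.0], [-11.0, -0.0, 154.0], [-18.0, 3.0, 154.0], [-9.0, -3.0, 155.0], [-13.0, 4.0, 156.0], [-22.0, -3.0, 158.0], [-21.0, 10.0, 159.0], [-19.0, -4.0, 161.0]]
ymean -0.019360556240999194 [0.02669024 0.04848557 0.16126401] [-0.0638338  -0.05772834  0.06266517]
base pct [[-0.1108, -0.1455, 0.0062], [0.0849, 0.1394, 0.0177]]
top 381
[[-74.0, 9.0, 62.0], [26.0, -20.0, 111.0], [23.0, 13.0, 121.0], [19.0, -14.0, 127.0], [19.0, -1.0, 132.0], [12.0, 17.0, 138.0], [9.0, 10.0, 142.0], [2.0, 6.0, 145.0], [-2.0, 9.0, 147.0], [-13.0, -9.0, 150.0], [-6.0, 8.0, 151.0], [-8.0, 1.0, 153.0], [-10.0, -15.0, 154.0], [-14.0, -13.0, 156.0], [-15.0, -3.0, 158.0]]
ymean -0.0008654686951489797 [0.03516736 0.05273098 0.16336447] [-0.07370165 -0.05247701  0.06211093]
base pct [[-0.1123, -0.149, 0.0061], [0.085, 0.1517, 0.0177]]
```

View pics/ov_top.png

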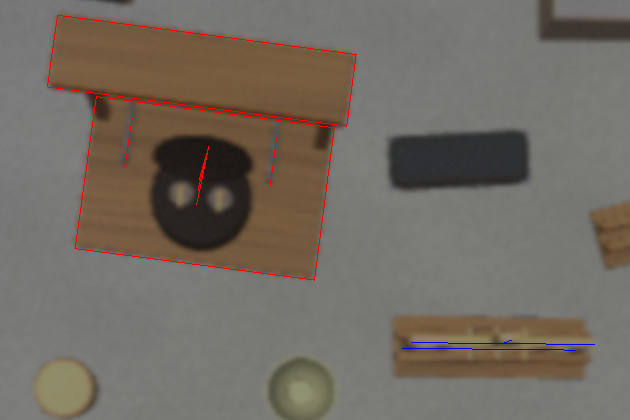

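View pics/ov_side.png

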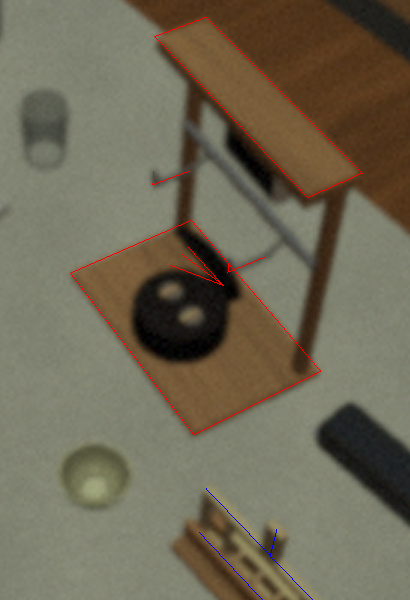

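Run:
```python
from h import *
to(dock([-.11,0,.30]),lean(DY,np.radians(35)))
```

```text
travel [-0.0689, -0.5597, 0.5043] dr [-0.1064, -0.6107, 0.0359] dist 0.757 ang 35.6
```

Call:
play_rows --claw '[255,255,255,255,255,255,255,255,255,255,255,255,255,255,255,255,255,255,255,255]' --travel '[[-0.069,-0.05,0.045],[-0.069,-0.09,0.08],[-0.069,-0.13,0.115],[-0.069,-0.165,0.15],[-0.069,-0.2,0.18],[-0.069,-0.235,0.21],[-0.069,-0.27,0.243],[-0.069,-0.305,0.275],[-0.069,-0.34,0.306],[-0.069,-0.375,0.338],[-0.069,-0.41,0.37],[-0.069,-0.445,0.401],[-0.069,-0.48,0.432],[-0.069,-0.51,0.46],[-0.069,-0.54,0.486],[-0.069,-0.56,0.504],[-0.069,-0.56,0.504],[-0.069,-0.56,0.504],[-0.069,-0.56,0.504],[-0.069,-0.56,0.504]]' --dr '[[0,0,0],[-0.01,-0.05,0],[-0.02,-0.1,0.01],[-0.03,-0.15,0.01],[-0.04,-0.2,0.01],[-0.05,-0.25,0.015],[-0.06,-0.3,0.02],[-0.065,-0.35,0.02],[-0.07,-0.4,0.025],[-0.08,-0.45,0.03],[-0.09,-0.5,0.03],[-0.1,-0.55,0.035],[-0.106,-0.6,0.036],[-0.106,-0.611,0.036],[-0.106,-0.611,0.036],[-0.106,-0.611,0.036],[-0.106,-0.611,0.036],[-0.106,-0.611,0.036],[-0.106,-0.611,0.036],[-0.106,-0.611,0.036]]' --force 40

```text
time: 2.1
eef_pos: [0.5163, -0.003, 0.3]
tcp_rot: [0.028, 0.461, -0.053, 0.885]
contact_force: [-0.4, -0.2, 0.1]
opening: 0.005
```

Run:
```python
from h import *
st()
print((inv(ctrl.get_state()["eef_pos"])*1000).round(1))
for p in ([-.06,0,.27],[.02,0,.16],[-.005,0,.14]): print(p); to(dock(p),lean(DY,np.radians(35)))
```

```text
t 2.1 tcp [ 0.5163 -0.003   0.3   ] dock [-110.9    1.   300. ] x [ 0.57  -0.068 -0.819] y [0.119 0.993 0.   ] F [-0.38 -0.23  0.08] op 0.005 q [-0.24 -0.46  2.23  0.1   0.77 -1.73]
[-110.9    1.   300. ]
[-0.06, 0, 0.27]
travel [0.0537, -0.0011, 0.0245] dr [0.0013, 0.0002, -0.0013] dist 0.059 ang 0.1
[0.02, 0, 0.16]
travel [0.1897, -0.0013, 0.0269] dr [0.0013, 0.0002, -0.0013] dist 0.192 ang 0.1
[-0.005, 0, 0.14]
travel [0.1918, -0.0013, -0.005] dr [0.0013, 0.0002, -0.0013] dist 0.192 ang 0.1
```

Call:
play_rows --claw '[255,255,255,255,255,255,255,255,255,255]' --travel '[[0.02,0,0.027],[0.05,-0.001,0.027],[0.08,-0.001,0.027],[0.11,-0.001,0.027],[0.13,-0.001,0.027],[0.15,-0.001,0.027],[0.17,-0.001,0.027],[0.19,-0.001,0.027],[0.19,-0.001,0.027],[0.19,-0.001,0.027]]' --dr '[[0,0,0],[0,0,0],[0,0,0],[0,0,0],[0,0,0],[0,0,0],[0,0,0],[0,0,0],[0,0,0],[0,0,0]]'

```text
time: 3.1
eef_pos: [0.6461, -0.0184, 0.1597]
tcp_rot: [0.027, 0.461, -0.052, 0.885]
contact_force: [-0.1, 0.4, 0.4]
opening: 0.002
```

Run:
```python
from h import *
st(); snap("b")
im=cv2.imread("pics/b_side.png")[60:260,210:390]; cv2.imwrite("pics/b_z.png",cv2.resize(im,None,fx=3,fy=3,interpolation=cv2.INTER_CUBIC))
# arc path: keep tip at h=26 above lid plane, r~85
for th in (1.0,.8,.6,.4,.2,.1,0.0):
    r=.095;h=.024
    p=[.035-r*np.cos(th)+h*np.sin(th),0,.055+r*np.sin(th)+h*np.cos(th)]
    print(th,np.round(p,3)); to(dock(p),lean(DY,np.radians(35)))
```

```text
t 3.1 tcp [ 0.6461 -0.0184  0.1597] dock [ 19.8   1.4 159.7] x [ 0.569 -0.067 -0.819] y [0.118 0.993 0.   ] F [-0.09  0.39  0.41] op 0.002 q [-0.2   0.04  2.08  0.13  0.41 -1.76]
1.0 [0.004 0.    0.148]
travel [0.0014, -0.0009, -0.0211] dr [0.0022, 0.002, -0.0018] dist 0.021 ang 0.2
0.8 [-0.014  0.     0.14 ]
travel [-0.0023, -0.0009, -0.0403] dr [0.0022, 0.002, -0.0018] dist 0.04 ang 0.2
0.6 [-0.03   0.     0.128]
travel [-0.0021, -0.0008, -0.0599] dr [0.0022, 0.002, -0.0018] dist 0.06 ang 0.2
0.4 [-0.043  0.     0.114]
travel [0.002, -0.0008, -0.079] dr [0.0022, 0.002, -0.0018] dist 0.079 ang 0.2
0.2 [-0.053  0.     0.097]
travel [0.0098, -0.0008, -0.0969] dr [0.0022, 0.002, -0.0018] dist 0.097 ang 0.2
0.1 [-0.057  0.     0.088]
travel [0.015, -0.0007, -0.1052] dr [0.0022, 0.002, -0.0018] dist 0.106 ang 0.2
0.0 [-0.06   0.     0.079]
travel [0.021, -0.0007, -0.113] dr [0.0022, 0.002, -0.0018] dist 0.115 ang 0.2
```

View pics/b_z.png

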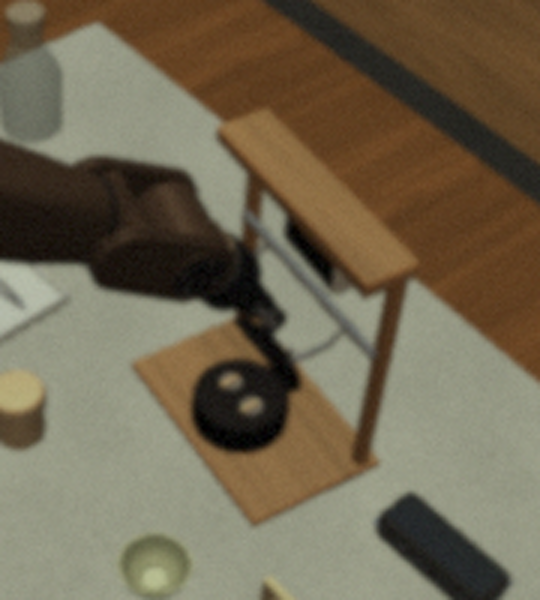

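The fingers sit just behind and above the open lid (crop ~270,330), clear of both hooks and the lamp bar. I sweep the lid along its arc.

Call:
play_rows --claw '[255,255,255,255,255,255,255,255,255,255,255,255,255]' --travel '[[0,-0.001,-0.01],[0.001,-0.001,-0.02],[-0.001,-0.001,-0.03],[-0.002,-0.001,-0.04],[-0.002,-0.001,-0.05],[-0.002,-0.001,-0.06],[0,-0.001,-0.07],[0.002,-0.001,-0.079],[0.006,-0.001,-0.088],[0.01,-0.001,-0.097],[0.012,-0.001,-0.101],[0.015,-0.001,-0.105],[0.015,-0.001,-0.105]]' --dr '[[0,0,0],[0,0,0],[0,0,0],[0,0,0],[0,0,0],[0,0,0],[0,0,0],[0,0,0],[0,0,0],[0,0,0],[0,0,0],[0,0,0],[0,0,0]]'

```text
time: 4.5
eef_pos: [0.569, -0.0106, 0.0874]
tcp_rot: [0.028, 0.461, -0.052, 0.885]
contact_force: [0.5, -0.6, 0.4]
opening: 0.003
```

Run:
```python
from h import *
st(); snap("c")
im=cv2.imread("pics/c_side.png")[60:260,210:390]; cv2.imwrite("pics/c_z.png",cv2.resize(im,None,fx=3,fy=3,interpolation=cv2.INTER_CUBIC))
for z in (.085,.08,.075): to(dock([-.06,0,z]),lean(DY,np.radians(35)))
```

```text
t 4.5 tcp [ 0.569  -0.0106  0.0874] dock [-57.7  -0.1  87.4] x [ 0.57  -0.067 -0.819] y [0.118 0.993 0.001] F [ 0.46 -0.58  0.42] op 0.003 q [-0.22 -0.01  2.29  0.25  0.25 -1.89]
travel [0.001, 0.0003, -0.0045] dr [0.0022, 0.0019, -0.0018] dist 0.005 ang 0.2
travel [0.0051, 0.0003, -0.0074] dr [0.0022, 0.0019, -0.0018] dist 0.009 ang 0.2
travel [0.0092, 0.0003, -0.0103] dr [0.0022, 0.0019, -0.0018] dist 0.014 ang 0.2
```

View pics/c_z.png

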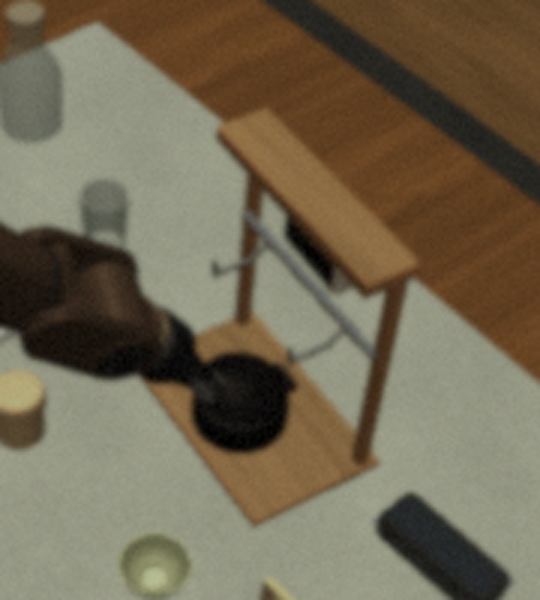

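Run:
```python
from h import *
for z in (.095,.08,.075,.07,.065): to(dock([-.065,0,z]),lean(DY,np.radians(12)))
```

```text
travel [-0.0101, 0.0003, -0.0029] dr [0.0025, 0.4033, -0.0013] dist 0.01 ang 23.1
travel [0.0022, 0.0003, -0.0115] dr [0.0025, 0.4033, -0.0013] dist 0.012 ang 23.1
travel [0.0063, 0.0003, -0.0144] dr [0.0025, 0.4033, -0.0013] dist 0.016 ang 23.1
travel [0.0104, 0.0003, -0.0173] dr [0.0025, 0.4033, -0.0013] dist 0.02 ang 23.1
travel [0.0145, 0.0003, -0.0201] dr [0.0025, 0.4033, -0.0013] dist 0.025 ang 23.1
```

Call:
play_rows --claw '[255,255,255,255,255,255,255,255,255]' --travel '[[-0.01,0,-0.003],[-0.01,0,-0.003],[-0.01,0,-0.003],[-0.01,0,-0.003],[-0.004,0,-0.008],[0.0,0,-0.01],[0.002,0,-0.0115],[0.004,0,-0.013],[0.006,0,-0.0145]]' --dr '[[0,0.1,0],[0,0.2,0],[0,0.3,0],[0,0.403,0],[0,0.403,0],[0,0.403,0],[0,0.403,0],[0,0.403,0],[0,0.403,0]]'

```text
time: 5.5
eef_pos: [0.5603, -0.0095, 0.0743]
tcp_rot: [0.037, 0.629, -0.046, 0.775]
contact_force: [-1.4, 0.8, 1.0]
opening: 0.0
```

Run:
```python
from h import *
st()
for z in (.075,.07,.065,.06): to(dock([-.065,0,z]),lean(DY,np.radians(12)))
```

```text
t 5.5 tcp [ 0.5603 -0.0095  0.0743] dock [-66.5  -0.1  74.3] x [ 0.205 -0.024 -0.978] y [0.118 0.993 0.   ] F [-1.44  0.78  1.  ] op 0.0 q [-0.21  0.12  2.09  0.03  0.72 -1.68]
travel [-0.0003, 0.0001, 0.0016] dr [0.0028, -0.0012, -0.001] dist 0.002 ang 0.2
travel [0.0046, 0.0001, 0.0005] dr [0.0028, -0.0012, -0.001] dist 0.005 ang 0.2
travel [0.0094, 0.0001, -0.0005] dr [0.0028, -0.0012, -0.001] dist 0.009 ang 0.2
travel [0.0143, 0.0001, -0.0015] dr [0.0028, -0.0012, -0.001] dist 0.014 ang 0.2
```

Call:
play_rows --claw '[255,255,255,255,255]' --travel '[[0.001,0,0],[0.002,0,0],[0.003,0,0],[0.004,0,0],[0.004,0,0]]' --dr '[[0,0,0],[0,0,0],[0,0,0],[0,0,0],[0,0,0]]'

```text
time: 6.0
eef_pos: [0.5606, -0.0095, 0.0713]
tcp_rot: [0.037, 0.63, -0.046, 0.775]
contact_force: [-8.3, 0.0, 9.2]
opening: 0.0
```

Call:
play_rows --claw '[255,255,255,255]' --travel '[[0.002,0,0],[0.003,0,0],[0.003,0,0],[0.003,0,0]]' --dr '[[0,0,0],[0,0,0],[0,0,0],[0,0,0]]'

```text
time: 6.4
eef_pos: [0.5607, -0.0094, 0.0709]
tcp_rot: [0.037, 0.631, -0.045, 0.774]
contact_force: [-13.7, 0.7, 18.9]
opening: 0.0
```

Call:
play_rows --claw '[255,255,255,255,255,255,255,255,255,255]' --travel '[[-0.02,0,0],[-0.05,0,0],[-0.09,0,-0.02],[-0.13,0,-0.06],[-0.17,0,-0.1],[-0.21,0,-0.14],[-0.21,0,-0.15],[-0.21,0,-0.15],[-0.21,0,-0.15],[-0.21,0,-0.15]]' --dr '[[0,0,0],[0,0,0],[0,0,0],[0,0,0],[0,0,0],[0,0,0],[0,0,0],[0,0,0],[0,0,0],[0,0,0]]'

```text
time: 7.4
eef_pos: [0.3731, 0.0125, 0.2459]
tcp_rot: [0.037, 0.631, -0.045, 0.774]
contact_force: [-1.1, 0.8, 0.2]
opening: 0.004
```

Run:
```python
from h import *
st(); o=snap("d")
im=cv2.imread("pics/d_side.png")[60:260,210:390]; cv2.imwrite("pics/d_z.png",cv2.resize(im,None,fx=3,fy=3,interpolation=cv2.INTER_CUBIC))
for n in o:
    P=inv(cloud(o[n])); q=P[(abs(P[...,1])<.06)&(P[...,0]>-.09)&(P[...,0]<.05)&(P[...,2]>.04)&(P[...,2]<.12)]
    for x in np.arange(-.08,.04,.01):
        m=(abs(q[:,0]-x)<.005)&(abs(q[:,1])<.015); print(n,round(x,3),m.sum(),np.median(q[m,2]).round(4) if m.any() else '')
yaw=np.radians(0.3)
g=[.437,-.3465,.136]
for dz in (.12,.0): to(np.add(g,[0,0,dz]),lean(0,np.radians(36)),True)
```

```text
t 7.4 tcp [0.3731 0.0125 0.2459] dock [-255.    -0.9  245.9] x [ 0.199 -0.023 -0.98 ] y [0.117 0.993 0.   ] F [-1.07  0.76  0.21] op 0.004 q [-0.26 -0.61  2.34  0.03  1.21 -1.72]
side -0.08 25 0.0532
side -0.07 28 0.0687
side -0.06 20 0.0706
side -0.05 22 0.0764
side -0.04 19 0.0771
side -0.03 21 0.0791
side -0.02 18 0.0797
side -0.01 21 0.0775
side -0.0 14 0.0771
side 0.01 16 0.0763
side 0.02 14 0.0713
side 0.03 5 0.0628
top -0.08 20 0.0503
top -0.07 27 0.0678
top -0.06 30 0.073
top -0.05 27 0.0752
top -0.04 27 0.0778
top -0.03 29 0.0777
top -0.02 26 0.0787
top -0.01 25 0.0784
top -0.0 27 0.0771
top 0.01 23 0.076
top 0.02 23 0.0697
top 0.03 20 0.0639
travel [0.0279, -0.3478, 0.1132] dr [-0.108, -0.4273, 0.0472] dist 0.367 ang 25.4
travel [0.1455, -0.3479, 0.0893] dr [-0.108, -0.4273, 0.0472] dist 0.388 ang 25.4
```

View pics/d_z.png

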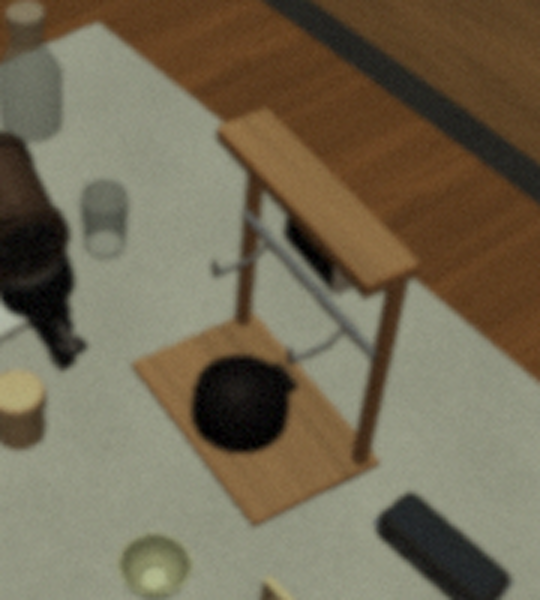

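View pics/d_top.png

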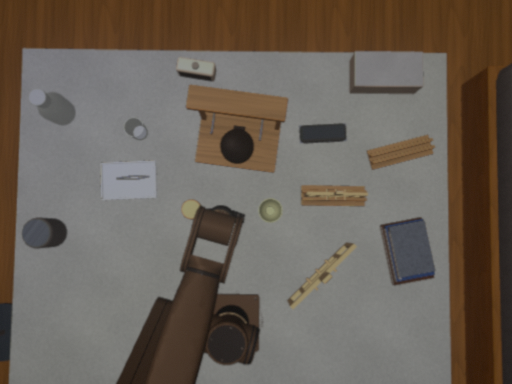

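Run:
```python
from h import *
o=load("a")
for n in o:
    P=cloud(o[n]); q=P[(P[...,0]>.05)&(P[...,0]<.4)&(P[...,1]>-.5)&(P[...,1]<-.12)&(P[...,2]>.03)&(P[...,2]<.4)]
    print(n,len(q),q.min(0).round(3),q.max(0).round(3),np.percentile(q,[5,50,95],axis=0).round(3).tolist())
```

```text
side 1485 [ 0.065 -0.405  0.03 ] [ 0.398 -0.121  0.21 ] [[0.076, -0.395, 0.046], [0.169, -0.3, 0.122], [0.264, -0.204, 0.196]]
top 808 [ 0.071 -0.406  0.03 ] [ 0.398 -0.12   0.213] [[0.084, -0.388, 0.04], [0.181, -0.289, 0.126], [0.276, -0.192, 0.2]]
```

Call:
play_rows --claw '[100,100,100,100,100,100,100,100,100,100,100,100,100,100]' --travel '[[-0.02,0,0],[-0.05,-0.03,0.02],[-0.06,-0.07,0.03],[-0.06,-0.11,0.04],[-0.05,-0.15,0.05],[-0.04,-0.19,0.06],[-0.03,-0.23,0.075],[-0.02,-0.27,0.09],[0,-0.31,0.1],[0.01,-0.34,0.113],[0.028,-0.348,0.113],[0.028,-0.348,0.113],[0.028,-0.348,0.113],[0.028,-0.348,0.113]]' --dr '[[0,0,0],[-0.01,-0.04,0],[-0.02,-0.08,0.01],[-0.03,-0.13,0.01],[-0.04,-0.18,0.02],[-0.05,-0.23,0.02],[-0.06,-0.28,0.03],[-0.08,-0.33,0.03],[-0.09,-0.38,0.04],[-0.108,-0.427,0.047],[-0.108,-0.427,0.047],[-0.108,-0.427,0.047],[-0.108,-0.427,0.047],[-0.108,-0.427,0.047]]'

```text
time: 8.9
eef_pos: [0.4642, -0.3328, 0.255]
tcp_rot: [0.009, 0.469, -0.013, 0.883]
contact_force: [-1.0, 0.3, 0.5]
opening: 0.61
```

Run:
```python
from h import *
st(); o=snap("e")
g=[.437,-.3465,.137]
for dz in (.08,.04,.0): to(np.add(g,[0,0,dz]),lean(0,np.radians(36)),True)
```

```text
t 8.9 tcp [ 0.4642 -0.3328  0.255 ] dock [-122.7 -332.7  255. ] x [ 0.56  -0.014 -0.829] y [0.032 0.999 0.004] F [-1.    0.26  0.45] op 0.61 q [-1.01 -0.18  2.1   0.61  0.96 -2.84]
travel [0.036, -0.0143, -0.0432] dr [-0.0282, -0.0331, 0.0159] dist 0.058 ang 2.7
travel [0.0691, -0.0144, -0.0657] dr [-0.0282, -0.0331, 0.0159] dist 0.096 ang 2.7
travel [0.1022, -0.0145, -0.0881] dr [-0.0282, -0.0331, 0.0159] dist 0.136 ang 2.7
```

View pics/e_side.png

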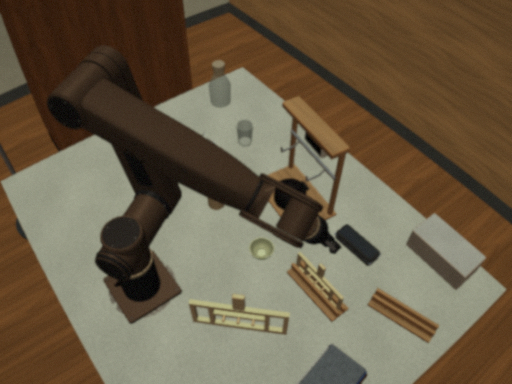

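View pics/e_top.png

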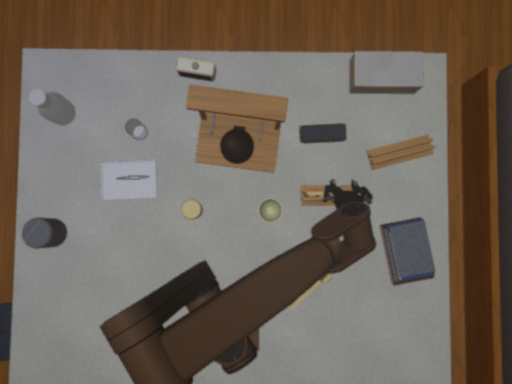

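Call:
play_rows --claw '[100,100,100,100,100,100,100,100,100,100,100,100]' --travel '[[0,0,0],[0,0,0],[0,0,0],[0,0,0],[0,0,0],[0,0,0],[0,0,0],[0,0,0],[0,0,0],[0,0,0],[0,0,0],[0,0,0]]' --dr '[[0.14,0,0],[0.28,0,0],[0.42,0,0],[0.56,0,0],[0.7,0,0],[0.84,0,0],[0.98,0,0],[1.12,0,0],[1.26,0,0],[1.4,0,0],[1.54,0,0],[1.6,0,0]]'

```text
time: 10.2
eef_pos: [0.4642, -0.3326, 0.2567]
tcp_rot: [0.641, 0.316, -0.346, 0.608]
contact_force: [0.2, -0.5, -0.1]
opening: 0.606
```

Run:
```python
from h import *
st(); 
g=[.437,-.3465,.257]
to(g,lean(0,np.radians(36),-1),True)
```

```text
t 10.2 tcp [ 0.4642 -0.3326  0.2567] dock [-122.7 -332.5  256.7] x [ 0.561 -0.016 -0.828] y [ 0.826 -0.06   0.561] F [ 0.23 -0.51 -0.09] op 0.606 q [-1.01 -0.18  2.1   0.61  0.96 -1.23]
travel [0.0037, -0.0209, 0.0152] dr [1.5105, 0.0384, 0.0113] dist 0.026 ang 86.6
```

Call:
play_rows --claw '[100,100,100,100,100,100,100,100,100,100,100,100,100]' --travel '[[0,0,0],[0,0,0],[0,0,0],[0.002,-0.01,0.007],[0.002,-0.01,0.007],[0.004,-0.021,0.015],[0.004,-0.021,0.015],[0.004,-0.021,0.015],[0.004,-0.021,0.015],[0.004,-0.021,0.015],[0.004,-0.021,0.015],[0.004,-0.021,0.015],[0.004,-0.021,0.015]]' --dr '[[0.14,0,0],[0.28,0,0],[0.42,0,0],[0.56,0,0],[0.7,0,0],[0.84,0.01,0],[0.98,0.02,0],[1.12,0.02,0],[1.26,0.02,0],[1.4,0.03,0],[1.51,0.038,0.011],[1.51,0.038,0.011],[1.51,0.038,0.011]]'

```text
time: 11.5
eef_pos: [0.4483, -0.3462, 0.2419]
tcp_rot: [0.891, 0.001, -0.454, 0.002]
contact_force: [-0.0, -0.2, -0.1]
opening: 0.611
```

Run:
```python
from h import *
st(); 
g=[.437,-.3465,.137]
for dz in (.08,.04,.02,.0): to(np.add(g,[0,0,dz]),lean(0,np.radians(36),-1),True)
```

```text
t 11.5 tcp [ 0.4483 -0.3462  0.2419] dock [-136.9 -347.9  241.9] x [ 0.588 -0.001 -0.809] y [ 0.003 -1.     0.003] F [-0.   -0.18 -0.06] op 0.611 q [-1.08 -0.17  2.13  0.67  0.97  0.16]
travel [0.0325, 0.0002, 0.0238] dr [0.0037, 0.0001, -0.0007] dist 0.04 ang 0.2
travel [0.0649, 0.0001, 0.0473] dr [0.0037, 0.0001, -0.0007] dist 0.08 ang 0.2
travel [0.0811, 0.0, 0.059] dr [0.0037, 0.0001, -0.0007] dist 0.1 ang 0.2
travel [0.0973, -0.0, 0.0708] dr [0.0037, 0.0001, -0.0007] dist 0.12 ang 0.2
```

Call:
play_rows --claw '[100,100,100,100,100,100]' --travel '[[0.02,0,0.015],[0.04,0,0.029],[0.057,0,0.041],[0.073,0,0.053],[0.073,0,0.053],[0.073,0,0.053]]' --dr '[[0,0,0],[0,0,0],[0,0,0],[0,0,0],[0,0,0],[0,0,0]]'

```text
time: 12.1
eef_pos: [0.4484, -0.3465, 0.1521]
tcp_rot: [0.891, 0.001, -0.454, 0.002]
contact_force: [0.0, 0.4, 0.1]
opening: 0.612
```

Run:
```python
from h import *
st(); o=snap("f")
a=cv2.resize(cv2.imread("pics/f_side.png")[200:340,210:370],None,fx=2.5,fy=2.5,interpolation=cv2.INTER_CUBIC)
b=cv2.resize(cv2.imread("pics/f_top.png")[140:280,270:430],None,fx=2.5,fy=2.5,interpolation=cv2.INTER_CUBIC)
cv2.imwrite("pics/f_z.png",np.hstack([a,b]))
g=[.437,-.3465,.137]
to(g,lean(0,np.radians(36),-1),True)
```

```text
t 12.1 tcp [ 0.4484 -0.3465  0.1521] dock [-136.7 -348.2  152.1] x [ 0.588 -0.001 -0.809] y [ 0.003 -1.     0.003] F [0.03 0.36 0.07] op 0.612 q [-1.08 -0.05  2.19  0.78  0.83 -0.  ]
travel [0.0253, -0.001, 0.0193] dr [0.0056, -0.0013, -0.0026] dist 0.032 ang 0.4
```

View pics/f_z.png

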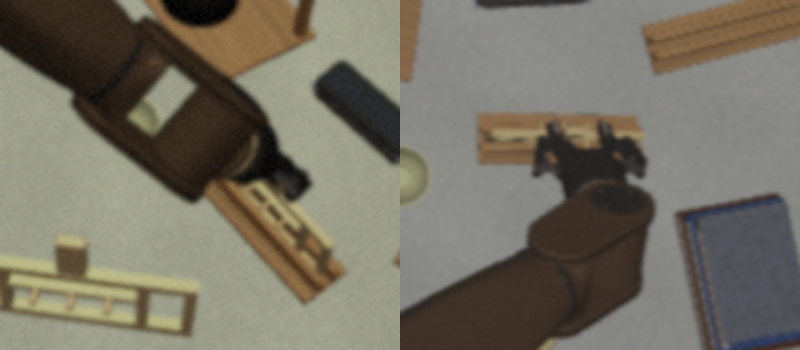

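Call:
play_rows --claw '[100,100,100,100,100,255,255,255,255,255,255,255]' --travel '[[0.01,0,0.008],[0.018,-0.001,0.014],[0.025,-0.001,0.019],[0.025,-0.001,0.019],[0.025,-0.001,0.019],[0.025,-0.001,0.019],[0.025,-0.001,0.019],[0.025,-0.001,0.019],[0.025,-0.001,0.019],[0.025,-0.001,0.019],[0.025,-0.001,0.019],[0.025,-0.001,0.019]]' --dr '[[0,0,0],[0,0,0],[0,0,0],[0,0,0],[0,0,0],[0,0,0],[0,0,0],[0,0,0],[0,0,0],[0,0,0],[0,0,0],[0,0,0]]' --force 50

```text
time: 13.4
eef_pos: [0.4485, -0.3469, 0.1227]
tcp_rot: [0.892, -0.0, -0.453, 0.003]
contact_force: [0.5, -0.8, 4.1]
opening: 0.271
```

Run:
```python
from h import *
st()
g=[.437,-.3465,.137]
for dz in (.02,.13): to(np.add(g,[0,0,dz]),lean(0,np.radians(36),-1),True)
```

```text
t 13.4 tcp [ 0.4485 -0.3469  0.1227] dock [-136.6 -348.6  122.7] x [ 0.59  -0.003 -0.808] y [ 0.002 -1.     0.006] F [ 0.53 -0.8   4.12] op 0.271 q [-1.08  0.    2.21  0.83  0.78 -0.07]
travel [-0.0154, -0.0003, -0.0109] dr [0.0055, -0.0023, -0.0035] dist 0.019 ang 0.4
travel [-0.1043, 0.0004, -0.0757] dr [0.0055, -0.0023, -0.0035] dist 0.129 ang 0.4
```

Call:
play_rows --claw '[255,255,255,255,255,255,255,255,255,255,255,255]' --travel '[[-0.004,0,-0.003],[-0.01,0,-0.007],[-0.018,0,-0.013],[-0.028,0,-0.02],[-0.04,0,-0.029],[-0.056,0,-0.041],[-0.073,0,-0.053],[-0.093,0,-0.068],[-0.113,0,-0.082],[-0.121,0,-0.088],[-0.121,0,-0.088],[-0.121,0,-0.088]]' --dr '[[0,0,0],[0,0,0],[0,0,0],[0,0,0],[0,0,0],[0,0,0],[0,0,0],[0,0,0],[0,0,0],[0,0,0],[0,0,0],[0,0,0]]'

```text
time: 14.6
eef_pos: [0.4478, -0.3455, 0.2713]
tcp_rot: [0.891, 0.0, -0.454, 0.003]
contact_force: [-0.5, -0.2, -3.0]
opening: 0.268
```

Run:
```python
from h import *
st(); o=snap("g")
for n in o:
    P=cloud(o[n]).reshape(-1,3)
    im=o[n]["img"].reshape(-1,3).astype(int)
    q=P[(P[:,0]>.4)&(P[:,0]<.475)&(P[:,1]>-.5)&(P[:,1]<-.2)&(P[:,2]>.2)&(P[:,2]<.26)&(abs(P[:,1]+.347)>.04)]
    if len(q)>10:
        c=q-q.mean(0); u,s,v=np.linalg.svd(c,full_matrices=False); print(n,len(q),q.min(0).round(3),q.max(0).round(3),v[0].round(3),np.median(q,0).round(3))
```

```text
t 14.6 tcp [ 0.4478 -0.3455  0.2713] dock [-137.4 -347.3  271.3] x [ 0.589 -0.002 -0.808] y [ 0.003 -1.     0.005] F [-0.52 -0.2  -3.01] op 0.268 q [-1.08 -0.2   2.1   0.65  1.02  0.2 ]
side 202 [ 0.429 -0.447  0.2  ] [ 0.445 -0.387  0.256] [0.024 0.989 0.149] [ 0.434 -0.417  0.244]
top 177 [ 0.432 -0.447  0.201] [ 0.443 -0.244  0.26 ] [ 0.004  1.    -0.015] [ 0.438 -0.299  0.25 ]
```

View pics/g_side.png

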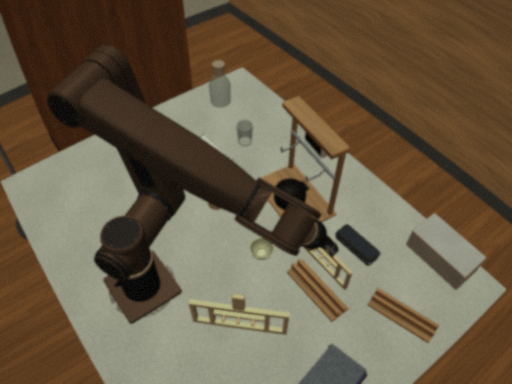

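View pics/g_top.png

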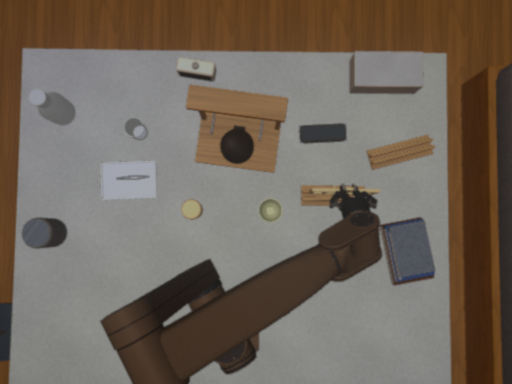

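```bash
cat >> h.py <<'E'
OFF=np.array([.0108,.001,.1107])
def rk(p,yaw=DY):  # p: dock rack origin
    to(dock(p)+R.from_euler('z',yaw).apply(OFF), R.from_euler('z',yaw-RY0)*R.from_quat(Q0))
Q0=np.array([0.891,0.0,-0.454,0.003]);Q0/=np.linalg.norm(Q0); RY0=0.0
E
python3 - <<'E'
from h import *
rk([-.11,0,.150])
E
```

```text
travel [0.0546, -0.3406, -0.0606] dr [0.0968, -0.0009, 0.073] dist 0.35 ang 6.9
```

Call:
play_rows --claw '[255,255,255,255,255,255,255,255,255,255,255,255,255,255,255,255,255,255,255,255]' --travel '[[0.002,-0.01,-0.002],[0.004,-0.03,-0.005],[0.008,-0.05,-0.009],[0.012,-0.075,-0.013],[0.016,-0.1,-0.018],[0.02,-0.125,-0.022],[0.024,-0.15,-0.027],[0.028,-0.175,-0.031],[0.032,-0.2,-0.035],[0.036,-0.225,-0.04],[0.04,-0.25,-0.045],[0.044,-0.275,-0.049],[0.048,-0.3,-0.053],[0.051,-0.32,-0.057],[0.053,-0.332,-0.059],[0.055,-0.34,-0.061],[0.055,-0.341,-0.061],[0.055,-0.341,-0.061],[0.055,-0.341,-0.061],[0.055,-0.341,-0.061]]' --dr '[[0,0,0],[0.01,0,0.007],[0.015,0,0.011],[0.02,0,0.015],[0.027,0,0.02],[0.034,0,0.025],[0.04,0,0.03],[0.047,0,0.035],[0.054,0,0.04],[0.06,0,0.045],[0.067,0,0.05],[0.074,0,0.055],[0.08,0,0.06],[0.087,0,0.065],[0.092,0,0.07],[0.097,0,0.073],[0.097,0,0.073],[0.097,0,0.073],[0.097,0,0.073],[0.097,0,0.073]]'

```text
time: 16.7
eef_pos: [0.5283, -0.0045, 0.2604]
tcp_rot: [0.889, -0.054, -0.453, -0.025]
contact_force: [0.7, 0.2, -1.8]
opening: 0.267
```

```bash
cat > chk.py <<'E'
from h import *
import sys
t=sys.argv[1]
st(); o=snap(t)
s=ctrl.get_state(); rr=R.from_quat(s["tcp_rot"])*R.from_quat(Q0).inv()
rp=s["eef_pos"]-rr.apply(OFF); print("rack origin dock mm",(inv(rp)*1000).round(1),"euler zyx deg",rr.as_euler('zyx',True).round(2),"(want",np.degrees(DY).round(2),")")
pan=[]
for n,(r,c) in (("side",((90,250),(240,370))),("top",((70,210),(175,300)))):
    img=cv2.cvtColor(o[n]["img"],cv2.COLOR_RGB2BGR)
    pan.append(cv2.resize(img[r[0]:r[1],c[0]:c[1]],(390,480),interpolation=cv2.INTER_CUBIC))
    P=inv(cloud(o[n])).reshape(-1,3); im=o[n]["img"].reshape(-1,3).astype(int)
    x0,_,z0=inv(rp)
    for lo,hi in ((-.12,-.03),(.03,.12)):
        q=P[(abs(P[:,0]-x0)<.03)&(P[:,1]>lo)&(P[:,1]<hi)&(abs(P[:,2]-z0-.086)<.014)]
        if len(q)>5: print(n,lo,len(q),"min",q.min(0).round(3),"max",q.max(0).round(3),"med",np.median(q,0).round(4))
cv2.imwrite(f"pics/{t}_z.png",np.hstack(pan))
E
python3 chk.py k
python3 - <<'E'
from h import *
for p in ([-.01,0,.142],): rk(p)
E
```

```text
t 16.7 tcp [ 0.5283 -0.0045  0.2604] dock [-98.8   1.  260.4] x [ 0.584 -0.074 -0.809] y [-0.119 -0.993  0.005] F [ 0.72  0.15 -1.76] op 0.267 q [-0.23 -0.4   2.27  0.1   0.65  1.4 ]
rack origin dock mm [-109.4   -0.   149.8] euler zyx deg [-7.01 -0.05  0.01] (want -6.95 )
side -0.12 99 min [-0.116 -0.104  0.222] max [-0.102 -0.033  0.246] med [-0.111  -0.0697  0.2392]
top -0.12 76 min [-0.114 -0.098  0.224] max [-0.103 -0.032  0.248] med [-0.1092 -0.0694  0.2398]
top 0.03 74 min [-0.113  0.031  0.222] max [-0.102  0.1    0.247] med [-0.1075  0.0742  0.2396]
travel [0.0649, 0.0001, -0.0759] dr [-0.001, -0.0008, -0.0005] dist 0.1 ang 0.1
```

View pics/k_z.png

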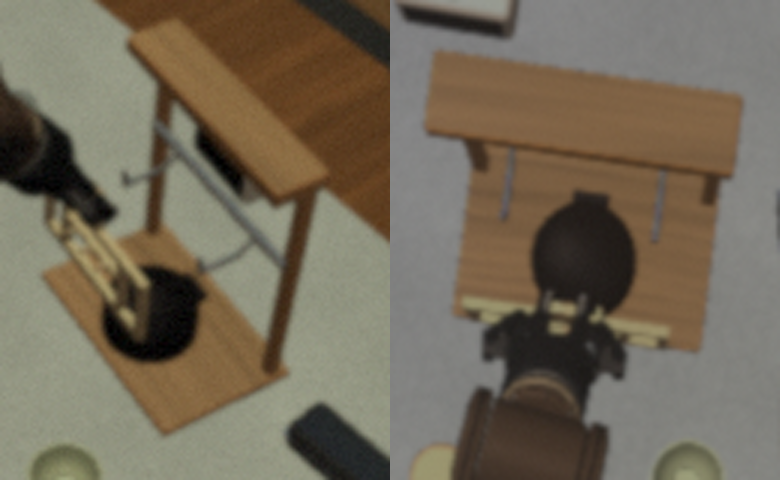

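Call:
play_rows --claw '[255,255,255,255,255,255,255,255,255,255,255,255,255]' --travel '[[0.006,0,-0.007],[0.013,0,-0.015],[0.019,0,-0.023],[0.026,0,-0.031],[0.032,0,-0.038],[0.039,0,-0.046],[0.045,0,-0.053],[0.052,0,-0.061],[0.058,0,-0.068],[0.062,0,-0.073],[0.065,0,-0.076],[0.065,0,-0.076],[0.065,0,-0.076]]' --dr '[[0,0,0],[0,0,0],[0,0,0],[0,0,0],[0,0,0],[0,0,0],[0,0,0],[0,0,0],[0,0,0],[0,0,0],[0,0,0],[0,0,0],[0,0,0]]'

```text
time: 18.1
eef_pos: [0.6272, -0.0164, 0.2525]
tcp_rot: [0.889, -0.054, -0.453, -0.025]
contact_force: [-0.2, -0.7, -1.5]
opening: 0.275
```

```bash
python3 chk.py l
python3 - <<'E'
from h import *
for p in ([-.006,0,.13],[-.002,0,.12],[-.002,0,.115],[-.002,0,.110]): rk(p)
E
```

```text
t 18.1 tcp [ 0.6272 -0.0164  0.2525] dock [  0.8   1.1 252.5] x [ 0.583 -0.074 -0.809] y [-0.119 -0.993  0.005] F [-0.19 -0.69 -1.52] op 0.275 q [-0.21 -0.13  2.07  0.09  0.58  1.42]
rack origin dock mm [-10.    0.2 142. ] euler zyx deg [-7.01 -0.05  0.01] (want -6.95 )
side -0.12 97 min [-0.018 -0.101  0.214] max [-0.004 -0.03   0.237] med [-0.0133 -0.0692  0.2307]
side 0.03 12 min [-0.027  0.032  0.214] max [-0.012  0.073  0.232] med [-0.0149  0.0487  0.2238]
top -0.12 72 min [-0.015 -0.097  0.214] max [-0.004 -0.044  0.239] med [-0.0103 -0.0719  0.2319]
top 0.03 59 min [-0.014  0.033  0.22 ] max [-0.003  0.102  0.238] med [-0.0085  0.0799  0.2325]
travel [0.0121, 0.0001, 0.0038] dr [-0.0011, -0.0008, -0.0004] dist 0.013 ang 0.1
travel [0.0225, 0.0, 0.0064] dr [-0.0011, -0.0008, -0.0004] dist 0.023 ang 0.1
travel [0.0266, -0.0, 0.0094] dr [-0.0011, -0.0008, -0.0004] dist 0.028 ang 0.1
travel [0.0306, -0.0, 0.0123] dr [-0.0011, -0.0008, -0.0004] dist 0.033 ang 0.1
```

View pics/l_z.png

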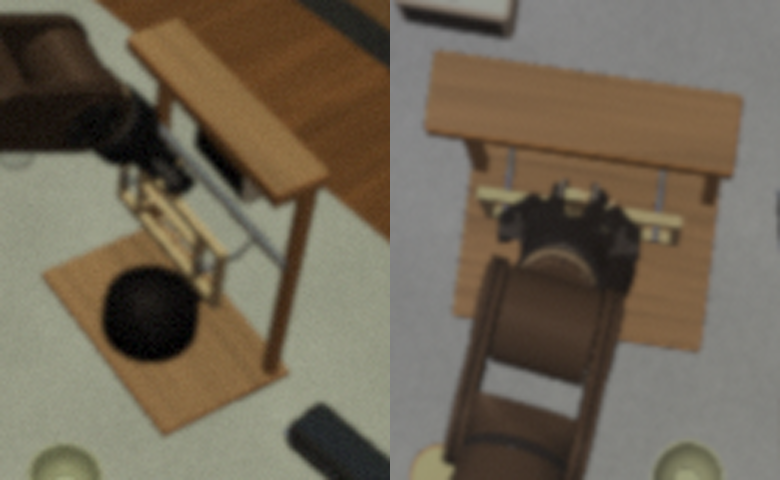

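Call:
play_rows --claw '[255,255,255,255,255,255,255,255,255,255]' --travel '[[0.003,0,0.001],[0.006,0,0.002],[0.009,0,0.003],[0.012,0,0.004],[0.016,0,0.005],[0.019,0,0.006],[0.022,0,0.0065],[0.025,0,0.008],[0.0265,0,0.0094],[0.0265,0,0.0094]]' --dr '[[0,0,0],[0,0,0],[0,0,0],[0,0,0],[0,0,0],[0,0,0],[0,0,0],[0,0,0],[0,0,0],[0,0,0]]'

```text
time: 19.2
eef_pos: [0.6348, -0.0174, 0.225]
tcp_rot: [0.889, -0.054, -0.453, -0.025]
contact_force: [-0.3, 0.1, -1.3]
opening: 0.268
```

```bash
python3 chk.py m
python3 - <<'E'
from h import *
for p in ([-.002,0,.112],[-.002,0,.110],[-.002,0,.108]): rk(p)
E
```

```text
t 19.2 tcp [ 0.6348 -0.0174  0.225 ] dock [  8.4   1.  225. ] x [ 0.583 -0.074 -0.809] y [-0.119 -0.993  0.005] F [-0.32  0.13 -1.3 ] op 0.268 q [-0.21 -0.08  2.07  0.09  0.52  1.42]
rack origin dock mm [ -2.   0. 115.] euler zyx deg [-7.01 -0.05  0.01] (want -6.95 )
side -0.12 120 min [-0.028 -0.102  0.187] max [ 0.024 -0.03   0.213] med [-0.0064 -0.0748  0.2027]
side 0.03 12 min [-0.022  0.03   0.188] max [-0.002  0.076  0.203] med [-0.0064  0.0572  0.1905]
top -0.12 92 min [-0.025 -0.097  0.188] max [ 0.026 -0.043  0.215] med [-0.0019 -0.0741  0.203 ]
top 0.03 71 min [-0.023  0.054  0.187] max [0.027 0.1   0.212] med [-1.000e-04  7.800e-02  2.032e-01]
travel [0.0025, -0.0, 0.0017] dr [-0.001, -0.0008, -0.0004] dist 0.003 ang 0.1
travel [0.0041, -0.0, 0.0029] dr [-0.001, -0.0008, -0.0004] dist 0.005 ang 0.1
travel [0.0058, -0.0001, 0.0041] dr [-0.001, -0.0008, -0.0004] dist 0.007 ang 0.1
```

View pics/m_z.png

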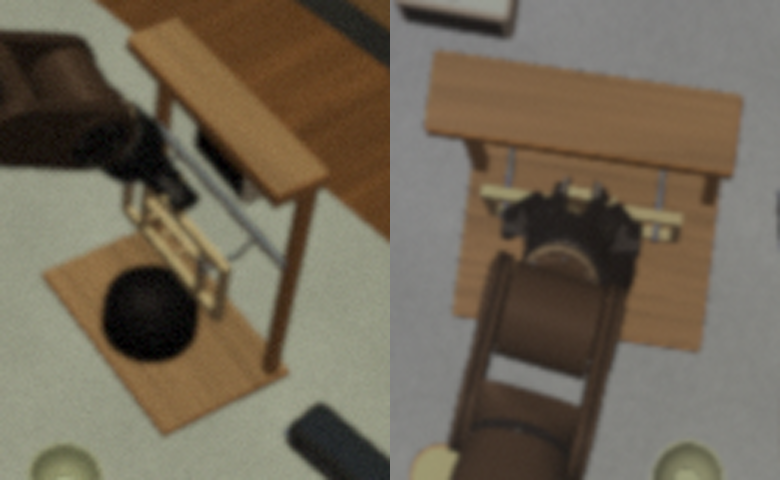

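Call:
play_rows --claw '[255,255,255,255,255,255,255,255]' --travel '[[0.0008,0,0.0006],[0.0016,0,0.0012],[0.0024,0,0.0017],[0.003,0,0.0022],[0.0036,0,0.0026],[0.004,0,0.0029],[0.004,0,0.0029],[0.004,0,0.0029]]' --dr '[[0,0,0],[0,0,0],[0,0,0],[0,0,0],[0,0,0],[0,0,0],[0,0,0],[0,0,0]]'

```text
time: 20.1
eef_pos: [0.6351, -0.0175, 0.2209]
tcp_rot: [0.89, -0.054, -0.453, -0.025]
contact_force: [-0.1, 0.1, -1.5]
opening: 0.272
```

Run:
```python
from h import *
for i in range(3): st()
print(ctrl.get_state()["wrist_torque"])
for p in ([-.002,0,.109],[-.002,0,.108]): rk(p)
```

```text
t 20.1 tcp [ 0.6351 -0.0175  0.2209] dock [  8.8   1.  220.9] x [ 0.584 -0.074 -0.808] y [-0.119 -0.993  0.005] F [-0.13  0.14 -1.52] op 0.272 q [-0.21 -0.07  2.08  0.1   0.51  1.42]
t 20.1 tcp [ 0.6351 -0.0175  0.2209] dock [  8.8   1.  220.9] x [ 0.584 -0.074 -0.808] y [-0.119 -0.993  0.005] F [-0.13  0.14 -1.52] op 0.272 q [-0.21 -0.07  2.08  0.1   0.51  1.42]
t 20.1 tcp [ 0.6351 -0.0175  0.2209] dock [  8.8   1.  220.9] x [ 0.584 -0.074 -0.808] y [-0.119 -0.993  0.005] F [-0.13  0.14 -1.52] op 0.272 q [-0.21 -0.07  2.08  0.1   0.51  1.42]
[ 0.00642349  0.43260396 -0.04856254]
travel [0.001, -0.0, 0.0007] dr [-0.001, -0.001, -0.0004] dist 0.001 ang 0.1
travel [0.0018, -0.0001, 0.0013] dr [-0.001, -0.001, -0.0004] dist 0.002 ang 0.1
```

Still carrying the weight (−1.5 N). Continue in half-millimetre steps.

Call:
play_rows --claw '[255,255,255,255,255]' --travel '[[0.0006,0,0.0004],[0.0012,0,0.0008],[0.0016,0,0.0011],[0.0016,0,0.0011],[0.0016,0,0.0011]]' --dr '[[0,0,0],[0,0,0],[0,0,0],[0,0,0],[0,0,0]]'

```text
time: 20.6
eef_pos: [0.6359, -0.0176, 0.2206]
tcp_rot: [0.89, -0.055, -0.452, -0.025]
contact_force: [-3.6, 0.9, 5.3]
opening: 0.269
```

Run:
```python
from h import *
st(); print(ctrl.get_state()["wrist_torque"])
```

```text
t 20.6 tcp [ 0.6359 -0.0176  0.2206] dock [  9.6   1.  220.6] x [ 0.586 -0.075 -0.807] y [-0.12  -0.993  0.005] F [-3.58  0.91  5.33] op 0.269 q [-0.21 -0.07  2.08  0.1   0.51  1.41]
[0.27809753 0.39554895 0.10860106]
```

Call:
play_rows --claw '[255,255,255,255]' --travel '[[0.0002,0,0.0001],[0.0003,0,0.0002],[0.0003,0,0.0002],[0.0003,0,0.0002]]' --dr '[[0.002,0,-0.003],[0.004,0,-0.006],[0.004,0,-0.006],[0.004,0,-0.006]]'

```text
time: 21.0
eef_pos: [0.6362, -0.0177, 0.2206]
tcp_rot: [0.891, -0.053, -0.451, -0.028]
contact_force: [-1.6, 0.8, 4.1]
opening: 0.274
```

```bash
python3 chk.py p
python3 - <<'E'
from h import *
st(); print(ctrl.get_state()["wrist_torque"])
E
```

```text
t 21.0 tcp [ 0.6362 -0.0177  0.2206] dock [  9.9   0.9 220.6] x [ 0.588 -0.069 -0.806] y [-0.119 -0.993 -0.002] F [-1.62  0.76  4.08] op 0.274 q [-0.21 -0.07  2.08  0.11  0.51  1.4 ]
rack origin dock mm [ -0.4   0.7 109.9] euler zyx deg [-6.99 -0.33  0.37] (want -6.95 )
side -0.12 123 min [-0.027 -0.1    0.182] max [ 0.029 -0.03   0.206] med [-0.0048 -0.074   0.1969]
top -0.12 93 min [-0.022 -0.097  0.182] max [ 0.029 -0.042  0.209] med [-0.0004 -0.0742  0.1971]
top 0.03 75 min [-0.012  0.039  0.183] max [0.029 0.102 0.207] med [0.0026 0.0781 0.1973]
t 21.1 tcp [ 0.6362 -0.0177  0.2206] dock [  9.9   0.9 220.6] x [ 0.588 -0.069 -0.806] y [-0.119 -0.993 -0.002] F [-1.7   0.98  3.86] op 0.269 q [-0.21 -0.07  2.08  0.11  0.51  1.4 ]
[-0.17865918  0.27409002 -0.1097545 ]
```

View pics/p_z.png

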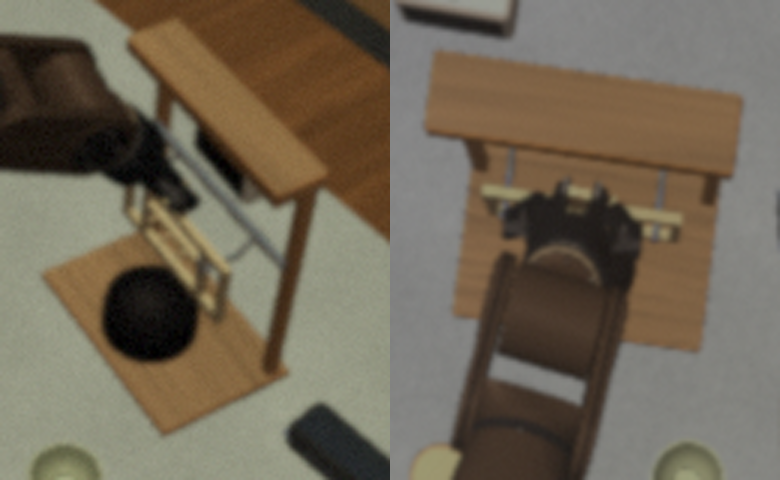

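Call:
play_rows --claw '[255,255,255,255]' --travel '[[0.0003,0,0.0002],[0.0004,0,0.0003],[0.0004,0,0.0003],[0.0004,0,0.0003]]' --dr '[[-0.001,0,0.0015],[-0.0016,0,0.0024],[-0.0016,0,0.0024],[-0.0016,0,0.0024]]'

```text
time: 21.5
eef_pos: [0.6363, -0.0177, 0.2206]
tcp_rot: [0.891, -0.054, -0.451, -0.027]
contact_force: [-3.5, 0.0, 5.7]
opening: 0.274
```

Run:
```python
from h import *
st(); print(ctrl.get_state()["wrist_torque"])
```

```text
t 21.5 tcp [ 0.6363 -0.0177  0.2206] dock [ 10.    0.9 220.6] x [ 0.588 -0.071 -0.806] y [-0.119 -0.993  0.001] F [-3.54  0.01  5.69] op 0.274 q [-0.21 -0.07  2.08  0.11  0.5   1.41]
[-0.10102338  0.45112717 -0.04643672]
```

Call:
play_rows --claw '[215,205,195,180,160,140,120,120,120]' --travel '[[0,0,0],[0,0,0],[0,0,0],[0,0,0],[0,0,0],[0,0,0],[0,0,0],[0,0,0],[0,0,0]]' --dr '[[0,0,0],[0,0,0],[0,0,0],[0,0,0],[0,0,0],[0,0,0],[0,0,0],[0,0,0],[0,0,0]]' --force 20

```text
time: 22.4
eef_pos: [0.6363, -0.0177, 0.2205]
tcp_rot: [0.891, -0.054, -0.451, -0.027]
contact_force: [0.8, -0.4, 0.7]
opening: 0.527
```

```bash
python3 chk.py r
```

```text
t 22.4 tcp [ 0.6363 -0.0177  0.2205] dock [ 10.    0.9 220.5] x [ 0.588 -0.071 -0.806] y [-0.12  -0.993  0.001] F [ 0.8  -0.37  0.72] op 0.527 q [-0.21 -0.07  2.08  0.11  0.5   1.41]
rack origin dock mm [ -0.2   0.4 109.8] euler zyx deg [-7.02 -0.34  0.22] (want -6.95 )
side -0.12 118 min [-0.027 -0.101  0.182] max [ 0.029 -0.031  0.209] med [-0.0044 -0.0756  0.1964]
side 0.03 6 min [-0.006  0.033  0.182] max [0.001 0.06  0.193] med [-0.0036  0.0513  0.1894]
top -0.12 82 min [-0.025 -0.097  0.184] max [ 0.029 -0.036  0.207] med [-0.0006 -0.0745  0.1991]
top 0.03 71 min [-0.013  0.045  0.182] max [0.03  0.101 0.208] med [0.0019 0.0789 0.1968]
```

View pics/r_z.png

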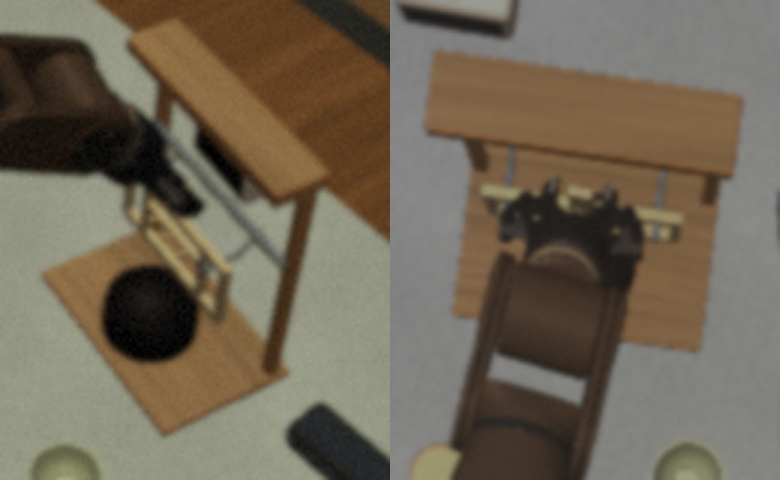

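Call:
play_rows --claw '[120,120,120,120,120,120,120,120,120,120,120,120]' --travel '[[-0.006,0,0],[-0.015,0,0],[-0.025,0,0],[-0.04,0,0],[-0.06,0,0],[-0.08,0,0.01],[-0.1,0,0.03],[-0.12,0,0.06],[-0.14,0,0.1],[-0.15,0,0.14],[-0.15,0,0.15],[-0.15,0,0.15]]' --dr '[[0,0,0],[0,0,0],[0,0,0],[0,0,0],[0,0,0],[0,0,0],[0,0,0],[0,0,0],[0,0,0],[0,0,0],[0,0,0],[0,0,0]]'

```text
time: 23.7
eef_pos: [0.4273, 0.0075, 0.2526]
tcp_rot: [0.891, -0.054, -0.45, -0.027]
contact_force: [-0.6, -0.0, 0.6]
opening: 0.529
```

Run:
```python
from h import *
st(); o=snap("s"); pan=[]
for n,(r,c) in (("side",((90,250),(240,370))),("top",((70,210),(175,300)))):
    img=cv2.cvtColor(o[n]["img"],cv2.COLOR_RGB2BGR); pan.append(cv2.resize(img[r[0]:r[1],c[0]:c[1]],(390,480),interpolation=cv2.INTER_CUBIC))
    P=inv(cloud(o[n])).reshape(-1,3)
    for lab,y0,y1,z0,z1 in (("R",-.11,-.03,.192,.215),("L",.03,.11,.192,.215),("tab",-.02,.02,.205,.27),("low",-.11,.11,.10,.13)):
        q=P[(abs(P[:,0])<.02)&(P[:,1]>y0)&(P[:,1]<y1)&(P[:,2]>z0)&(P[:,2]<z1)]
        if len(q): print(n,lab,len(q),q.min(0).round(3),q.max(0).round(3),np.median(q,0).round(4))
cv2.imwrite("pics/s_z.png",np.hstack(pan))
```

```text
t 23.7 tcp [0.4273 0.0075 0.2526] dock [-200.6    0.7  252.6] x [ 0.589 -0.072 -0.805] y [-0.12  -0.993  0.001] F [-0.62 -0.02  0.58] op 0.529 q [-0.28 -0.74  2.48  0.13  0.78  1.35]
side R 80 [-0.014 -0.101  0.192] [ 0.016 -0.031  0.205] [-0.0036 -0.0676  0.1992]
side L 56 [-0.02   0.031  0.192] [0.01  0.101 0.208] [-0.0016  0.0664  0.1994]
side tab 78 [-0.009 -0.013  0.206] [0.004 0.013 0.258] [-0.0045 -0.0028  0.2332]
side low 185 [-0.01  -0.1    0.104] [0.007 0.101 0.129] [-0.0022 -0.0006  0.1216]
top R 87 [-0.02  -0.097  0.192] [ 0.016 -0.03   0.212] [-0.0004 -0.0653  0.2004]
top L 88 [-0.019  0.031  0.192] [0.008 0.101 0.206] [0.0003 0.0678 0.2   ]
top tab 51 [-0.006 -0.013  0.206] [0.005 0.012 0.26 ] [-3.400e-03 -2.000e-04  2.467e-01]
top low 138 [-0.006 -0.096  0.104] [0.006 0.101 0.13 ] [-0.002  -0.0007  0.1212]
```

View pics/s_z.png

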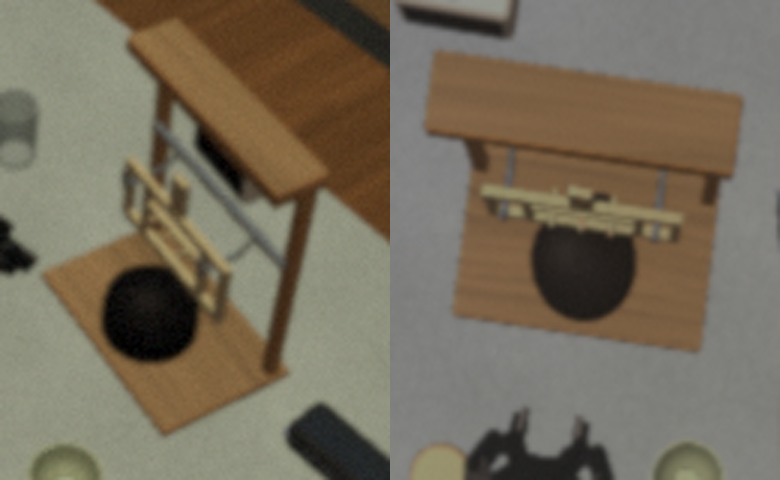

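View pics/s_side.png

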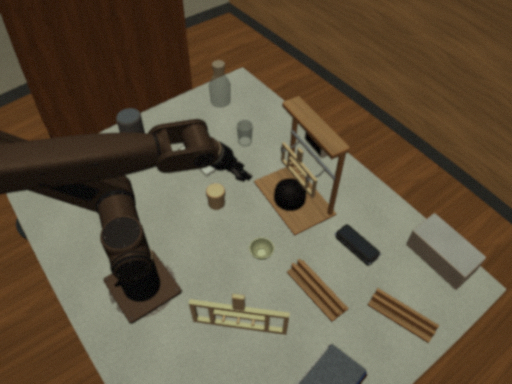

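View pics/s_top.png

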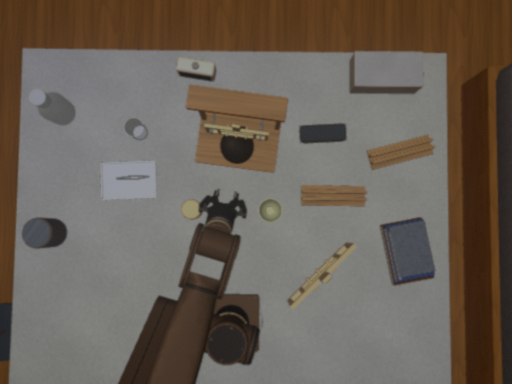

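```bash
python3 -c "
from plant import ctrl
print(ctrl.sign_off())"
```

```text
the job is handed in; nothing more can be done
None
```

The lid is shut and the smaller rack is hanging upright on both hooks. I handed the job in at about 24 s.

- **Lid:** I swept it closed with the shut fingers, then pressed it to about 19 N on the vertical, where it stopped moving. In the pictures taken after the press, its dome peaks at about 78–80 mm and is even on both sides, as it should be when shut.
- **Rack:** I pinched it by the tab, lifted it out of the left-most stand, carried it over the hook tips and lowered it in small steps. Before letting go, the wrist force and moment showed that both hooks carried load, roughly 60/40 towards the right.
- **Last check, arm clear:** Both ends of the top bar are 199–200 mm above the table, where 200 mm is right. The bar lies within 4 mm of the seats' x = 0 position, with the tab and bottom bar in line. The jar, bowl, tray, tweezers, tumbler and case look unmoved in the pictures.
- **What did not go smoothly:**
  - My first wrist orientation at the rack ran the last joint to its limit (-2.84), so I turned the gripper half round.
  - Joint 5 came close to its limit (0.25, limit 0.24) while I was pushing the lid.
  - Joint 3 read 2.48, right at its limit, on the final retreat.
  - The two cameras disagreed by about 2–3 mm, which the fit allowed for.

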